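Nip up the loose sample jar and set it aside for rework

ROBOT

A 7-joint arm with a two-finger parallel gripper is mounted at the origin on the work surface. World frame = base frame: x ahead of the robot, y to its left, z up, the work surface at z = 0. Lengths are in m, angles in rad, forces in N, time in s.
With the tool pointing down it reaches from about 0.35 to 0.9 m from the base axis. Payload 8.1 kg.
Tool frame: the origin (TCP) lies midway between the tips of the shut fingers; the grasp point (between the pads) lies 19 mm behind it; z points along the fingers, y is the line along which they close (so a half turn about z gives the same grasp; the last joint's range is limited). The gripper opens to 92 mm and grips with 3 to 60 N. Pads are 19 mm wide; open, the fingers measure 130 mm over their backs; the gripper's body (75 mm by 190 mm) begins 47 mm behind the grasp point.
Start: joints at [-1.251, 0.434, 0.025, 1.573, -0.012, 1.134, -0.075], TCP at [0.256, 0.57, 0.227] pointing down, gripper open.
Joint ranges: [-2.62, 2.62], [-0.44, 2.09], [-1.27, 1.32], [0.08, 2.57], [-1.32, 4.46], [0.12, 2], [-2.74, 2.74]. Speed limits (rad/s): [2.22, 2.22, 3.01, 3.01, 3.14, 3.14, 3.14].

INTERFACE

Orientations are given as a rotation vector (axis times angle).
In Python, from cell import readout, get_image, calibration, ticket gives the robot as it stands. The module is installed in compiled form; this text tells all that it offers.
- The arm moves only by the tool move_arm, never from a script. Its argument "series" is a list of rows, each a list of 6 numbers: the shift along the world's x, y, z as a fraction of full scale, then the turn, a rotation vector about the world's x, y, z as a fraction of full scale. A call has 1 to 5 rows; each row is the pose to reach, as a shift and turn from the pose commanded when the call began; what a row does not reach only later rows make up. Full scale, the value 1, is 0.75 m for a shift and 60 degrees for a turn. A row lasts 1/10 s, in which the tool goes at most 50 mm and 8.59 degrees, less where a joint would pass 70% of its speed; a pose out of reach is approached as far as the arm can. A call with a number of a shift or a turn outside -1 to 1 is refused whole. A call with a gripper value outside its range is refused whole. "claw" is the opening, from -1 (shut) to 1 (fully open), so that 0 is half open, set as the call begins (left out, the last holds). The fingers move at their own pace and stop on an object; "squeeze" is the grip in N (left out, the last holds). Time passes only in rows, so rows that repeat a pose let the fingers close. It gives the time, the measured TCP pose, the force, the opening and the grip force at its end, in the units of the state.
- readout.observe(): the state, without advancing time (a new reading comes with each control period).
- get_image(name): name is "scene" or "top" or "wrist"; returns (picture, depth): 480x640x3 uint8, red, green, blue; 480x640 float32, m along the optical axis (not along the pixel's ray), 0 where there is no reading.
- calibration(name): a dict with "fx", "fy", "cx", "cy" (pixels), "view" (4x4, takes a point from world to camera coordinates); the wrist camera has in their place "mount" (4x4, takes a point from camera to tool coordinates, whose origin is the TCP and whose axes are the flange's). Camera axes: x right, y down, z forward; pixel columns grow to the right and rows downward; lengths in m; the calibration is good to about 2 mm. A picture is of the moment at which its call begins: read the wrist's pose just before it. calibration takes no time and is no camera call.
- ticket.sign_off(): hands the job in; it is judged then, once.
The state is a dict: "clock": time; "joints": joint angles; "dq": joint speeds; "joint_efforts": joint torques, N m; "position": TCP position; "ee_rot": TCP orientation; "force": force on the tool from outside, world axes, zero at the start; "ft_torque": the same for the moment, N m; "width": opening from 0.0 (shut) to 1.0 (fully open); "gripper_force": force on a finger pad.
Only numpy, scipy, OpenCV 4.12 (cv2) and the standard library are available. Lean on these libraries where they do the work, as an engineer would, in place of code of your own. Each camera call takes 0.05 s, during which the arm holds its last target. There are 200 camera calls.

TASK

One of the three sample jars in the green rack has a loose cap: the red line on its cap has turned away from the black mark on the jar's shoulder, while on the two tight jars line and mark meet. While it stands in the rack, gently twist that cap back clockwise until its line meets the mark, then lift the jar out and set it down upright in the orange rework tray; leave the two tight jars in their places.

Things in the scene. Friction and masses are not known exactly. Their poses are not given: they have to be found in the camera images.
- loose_jar_mid (a point): jar with the loose cap: amber, body 56 x 56 x 48 mm, neck 32 mm wide and 12 long, white round cap 42 mm wide and 26 tall; 86 mm tall, 100 to 200 g. Point: its centre, 43 mm above the underside; z up, +x to the side with the black mark. The cap (17 to 43 mm above this point) turns but neither rises nor comes off: the grip that twisted it can lift the jar. Tight jars look the same.
- rack: fixed green rack with three pockets in a row along its y axis, 90 mm apart, the middle one at its origin (underside). It is 69 mm deep along x, which is also the jars' x. Pockets are 59 mm square, floor 4 mm thick, walls ending 30 mm above the bench: a jar has 1.5 mm of air each side, turns only a few degrees, and must rise 26 mm to come out.
- cap (a joint): turn of the loose cap on its jar in rad: 0 is the red line exactly at the black mark; positive is unscrewed (counter-clockwise seen from above), starting at 0.6 to 1.1. It turns against light friction (0.03 N m), stays where it is left, and meets a hard stop at -0.15, just past the mark.
- rework_tray: the orange rework tray, fixed to the bench: 130 x 130 mm outside and 25 mm tall, open at the top, walls and floor 5 mm thick; origin at the centre of its underside, z up, sides along x and y. A grey tray of the same shape stands elsewhere and is not the one.
- tight_jar_1_mid (a point): a tight jar, to be left alone; same shape and size as the loose one, red line at the black mark, its cap does not turn. The point is at its centre, 43 mm above its underside.
- tight_jar_2_mid (a point): the other tight jar, to be left alone, the same in every way as the first. The point is at its centre, 43 mm above its underside.
Not all that is in view belongs to the job. Leave any blue or purple look-alike of the part that bears loose_jar_mid alone.

How it is judged:
On the way:
1. with the loose jar still standing in its place in the rack, its cap is twisted back so that line and mark meet (value of joint cap between -0.2 and 0.2 rad and distance of loose_jar_mid from where it was at the start of the episode below 0.015 m and angle between loose_jar_mid's own z axis and vertical below 0.17 rad), for 0.2 s.
At the end, for the whole second after the job is handed in: The jar stands released, still and upright within 10 degrees on the floor of the orange tray (centre within 45 mm of its centre each way), its cap's line within 0.2 rad of the mark; both tight jars are within 20 mm of where they were, in the rack (value of joint cap between -0.2 and 0.2 rad and x of loose_jar_mid in the frame of rework_tray between -0.045 and 0.045 m and y of loose_jar_mid in the frame of rework_tray between -0.045 and 0.045 m and z of loose_jar_mid in the frame of rework_tray between 0.04 and 0.056 m and angle between loose_jar_mid's own z axis and vertical below 0.17 rad and linear speed of loose_jar below 0.02 m/s and distance of each of tight_jar_1_mid, tight_jar_2_mid from where it was at the start of the episode below 0.02 m); the robot touches nothing.
It fails at once if a tight jar is pulled from its place (moved more than 20 mm) (distance of any of tight_jar_1_mid, tight_jar_2_mid from where it was at the start of the episode above 0.02 m).
It fails at once if the jar is not handled gently: pressed or wrenched against its surroundings with more than 80 N (contact force between loose_jar and rework_tray above 80 N or contact force between loose_jar and rack above 80 N).
It fails at once if the jar is dropped instead of set down (falling free faster than 0.6 m/s, some 2 cm) (contact force between the fingers and loose_jar below 0.1 N and linear speed of loose_jar above 0.6 m/s).
It also fails if it takes over 35 s, if anything falls off the work surface, if the arm or the gripper's body presses on something with over 40 N, if the wrist force passes 120 N, or if a joint passes its speed limit or range.

## Working session

There is one attempt and no reset: what is moved stays moved. The work goes in short steps, Python scripts to look and compute and a tool call to move; the robot and the scene stay as the last step left them, time stands still between calls to the robot, and variables do not carry over. Pictures are saved under pics/ and viewed, at most 10 in all, crops included, and the job is handed in when it is done.

Besides the shell and the picture viewer there is one more tool, called after "Request:" as a command line: name --pt "numbers of a row" for each row, then --argument value for the rest. move_arm: Moves the arm, as the interface text tells. Shift numbers are shares of 0.75 m and turn numbers shares of 60 degrees, none past 1 either way. Its arguments: {"type":"object","properties":{"series":{"type":"array"},"claw":{"type":"number"},"squeeze":{"type":"number"}},"required":["series"]}

```bash
mkdir -p pics
python3 - <<'E'
from cell import readout,get_image,calibration
import cv2,numpy as np
s=readout.observe();print({k:np.round(v,3) for k,v in s.items()})
for n in("top","scene"):
    p,d=get_image(n);cv2.imwrite(f"pics/{n}0.png",p[:,:,::-1]);np.savez(f"{n}0.npz",p=p,d=d)
    print({k:np.round(v,3) for k,v in calibration(n).items()})
print(calibration("wrist"))
E
```

```text
{'clock': np.float64(0.0), 'joints': array([-1.251,  0.435,  0.025,  1.574, -0.012,  1.134, -0.075]), 'dq': array([-0.001, -0.002, -0.001,  0.   , -0.001, -0.001,  0.   ]), 'joint_efforts': array([-0.0000e+00, -6.6784e+01,  9.8400e-01, -3.1446e+01, -6.1000e-02,
        4.3000e-02,  0.0000e+00]), 'position': array([0.256, 0.569, 0.226]), 'ee_rot': array([-6.590e-01, -3.071e+00,  3.000e-03]), 'force': array([ 0.88 , -0.347,  0.019]), 'ft_torque': array([-0.018,  0.003, -0.013]), 'gripper_force': np.float64(0.0), 'width': np.float64(1.002)}
{'fx': np.float64(607.199), 'fy': np.float64(607.199), 'cx': np.float64(311.55), 'cy': np.float64(229.715), 'view': array([[ 9.000e-03, -1.000e+00, -0.000e+00, -3.000e-03],
       [-9.960e-01, -9.000e-03, -8.900e-02,  5.670e-01],
       [ 8.900e-02,  1.000e-03, -9.960e-01,  1.096e+00],
       [ 0.000e+00,  0.000e+00,  0.000e+00,  1.000e+00]])}
{'fx': np.float64(500.035), 'fy': np.float64(500.035), 'cx': np.float64(322.936), 'cy': np.float64(236.921), 'view': array([[-0.385,  0.923, -0.006,  0.228],
       [ 0.812,  0.336, -0.477, -0.438],
       [-0.438, -0.189, -0.879,  1.198],
       [ 0.   ,  0.   ,  0.   ,  1.   ]])}
{'fx': 430.2341975822659, 'fy': 430.2341975822659, 'cx': 321.5547479761793, 'cy': 241.53690817117223, 'mount': array([[ 6.44093862e-04, -9.51863011e-01, -3.06523071e-01,
         8.29996753e-02],
       [ 9.99999769e-01,  5.46261143e-04,  4.04954629e-04,
        -4.00604280e-05],
       [-2.18019690e-04, -3.06523261e-01,  9.51863143e-01,
        -1.57864227e-01],
       [ 0.00000000e+00,  0.00000000e+00,  0.00000000e+00,
         1.00000000e+00]])}
```

View pics/top0.png

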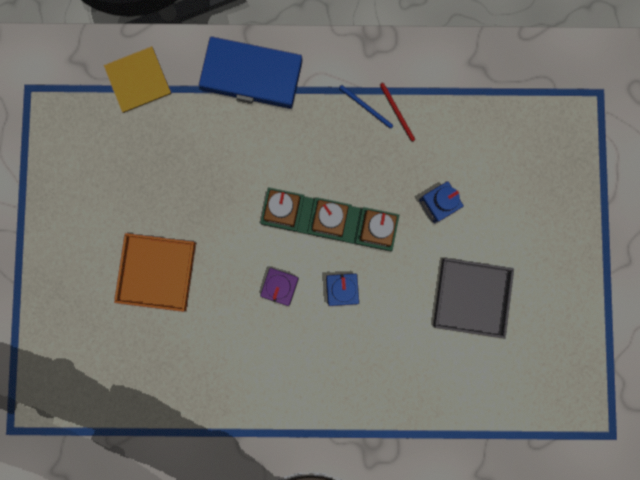

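```bash
cat > h.py <<'E'
import numpy as np,cv2
from cell import calibration
def ray2z(n,u,v,z,view=None):
    c=calibration(n);V=c["view"] if view is None else view;R,t=V[:3,:3],V[:3,3];o=-R.T@t
    d=R.T@np.array([(u-c["cx"])/c["fx"],(v-c["cy"])/c["fy"],1]);return o+d*(z-o[2])/d[2]
def cloud(n,d,view=None):
    c=calibration(n);V=c["view"] if view is None else view
    v,u=np.mgrid[:480,:640];P=np.stack([(u-c["cx"])/c["fx"]*d,(v-c["cy"])/c["fy"]*d,d],-1)
    return (P-V[:3,3])@V[:3,:3]
E
python3 - <<'E'
from h import *
f=np.load("top0.npz");p,d=f["p"],f["d"];W=cloud("top",d)
h=cv2.cvtColor(p,cv2.COLOR_RGB2HSV)
white=((h[...,1]<50)&(h[...,2]>130)).astype(np.uint8);red=(((h[...,0]<6)|(h[...,0]>174))&(h[...,1]>150)&(h[...,2]>100))
v,u=np.mgrid[:480,:640]
for c in((281,205),(330,215),(381,225)):
    near=np.hypot(u-c[0],v-c[1])<18
    m=near&((white>0)|red)&(W[...,2]>.08)
    print(c,m.sum(),"mean px",u[m].mean(),v[m].mean(),"z",np.median(W[m][:,2]),"depth xy",W[m].mean(0), "ray",ray2z("top",u[m].mean(),v[m].mean(),.09))
    r=red&near; ctr=ray2z("top",u[m].mean(),v[m].mean(),.09)
    a=ray2z("top",u[r].mean(),v[r].mean(),.09)-ctr; print("  red dir",np.degrees(np.arctan2(a[1],a[0])),np.hypot(*a[:2]))
for nm,lo,hi,z,roi in(("orange",(5,120,60),(18,255,255),.025,(100,210,220,320)),("green",(40,60,30),(90,255,255),.03,(250,410,180,260))):
    m=cv2.inRange(h,lo,hi);k=np.zeros_like(m);x0,x1,y0,y1=roi;k[y0:y1,x0:x1]=m[y0:y1,x0:x1]
    pts=cv2.findNonZero(k);box=cv2.boxPoints(cv2.minAreaRect(pts))
    B=np.array([ray2z("top",*q,z) for q in box]);print(nm,len(pts),B.mean(0),np.round(B[:,:2],3).tolist(),np.linalg.norm(B[1]-B[0]),np.linalg.norm(B[2]-B[1]))
    e=B[1]-B[0];print(np.degrees(np.arctan2(e[1],e[0])))
cv2.imwrite("pics/crop.png",cv2.resize(p[180:260,250:410,::-1],None,fx=5,fy=5,interpolation=cv2.INTER_CUBIC))
E
```

```text
(281, 205) 318 mean px 279.95283018867923 204.83647798742138 z 0.09042534356788684 depth xy [0.6038092  0.05712897 0.09702375] ray [0.60472825 0.05748306 0.09      ]
  red dir -10.673011081621087 0.012755355277247086
(330, 215) 324 mean px 330.9475308641975 215.21913580246914 z 0.09056013051402598 depth xy [ 0.58645438 -0.03146702  0.09694617] ray [ 0.58726307 -0.0316766   0.09      ]
  red dir 34.200462134271085 0.013408721541077764
(381, 225) 321 mean px 381.1619937694704 225.66666666666666 z 0.09044816959676463 depth xy [ 0.56898488 -0.11834553  0.09704366] ray [ 0.56972616 -0.11920405  0.09      ]
  red dir -10.199466850468074 0.012402751948397458
orange 5023 [0.4876749  0.28972233 0.025     ] [[0.432, 0.362], [0.561, 0.349], [0.544, 0.217], [0.415, 0.231]] 0.13007775948931277 0.1332603807106341
-5.901732373691259
green 1627 [ 0.5871302 -0.0305232  0.03     ] [[0.578, 0.097], [0.645, 0.084], [0.596, -0.158], [0.53, -0.144]] 0.0678622456894047 0.2473409837630684
-10.794716721542063
```

View pics/crop.png

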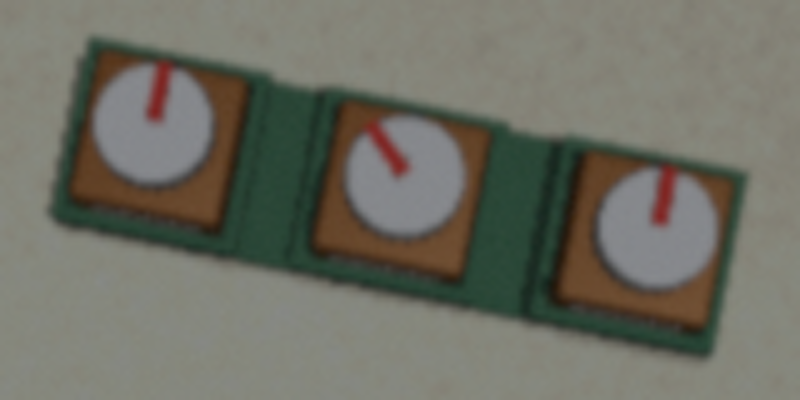

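Candidates are the jars at (280,205), (331,215) and (381,226). The middle one at (331,215) is loose: its red line points to +34°, while the other two point to about -10.5°, along the rack's x axis. That puts the cap about 45° open. The blue and purple ones are decoys. The jar centre is about (0.587, -0.031), and the closing line should start near 11°, 54° clockwise from where it is now.

Request:
move_arm --pt "0.441 -0.801 0 0 0 -0.908" --pt "0.441 -0.801 0 0 0 -0.908" --pt "0.441 -0.801 0 0 0 -0.908" --pt "0.441 -0.801 0 0 0 -0.908" --pt "0.441 -0.801 0 0 0 -0.908" --claw 0.4 --squeeze 20

```text
clock: 0.6
position: [0.3775, 0.3489, 0.2266]
ee_rot: [-1.746, -2.611, 0.0]
force: [1.6, 0.3, 0.3]
width: 0.707
gripper_force: 0.0
```

Request:
move_arm --pt "0.28 -0.507 0 0 0 -0.19" --pt "0.28 -0.507 0 0 0 -0.19" --pt "0.28 -0.507 0 0 0 -0.19" --pt "0.28 -0.507 0 0 0 -0.19" --pt "0.28 -0.507 0 0 0 -0.19"

```text
clock: 1.1
position: [0.4983, 0.1303, 0.2267]
ee_rot: [-1.989, -2.431, -0.0]
force: [1.2, 0.2, 0.3]
width: 0.701
gripper_force: 0.0
```

Request:
move_arm --pt "0.119 -0.215 0 0 0 0" --pt "0.119 -0.215 0 0 0 0" --pt "0.119 -0.215 0 0 0 0" --pt "0.119 -0.215 0 0 0 0" --pt "0.119 -0.215 0 0 0 0"

```text
clock: 1.6
position: [0.5883, -0.0354, 0.2265]
ee_rot: [1.997, 2.422, -0.004]
force: [0.5, -0.3, -0.4]
width: 0.696
gripper_force: 0.0
```

Run:
```python
from h import *
from cell import readout,get_image
from scipy.spatial.transform import Rotation as Ro
s=readout.observe();print(s["position"],s["ee_rot"],s["joints"])
p,d=get_image("wrist");cv2.imwrite("pics/w1.png",p[:,:,::-1])
T=np.eye(4);T[:3,:3]=Ro.from_rotvec(s["ee_rot"]).as_matrix();T[:3,3]=s["position"]
V=np.linalg.inv(T@calibration("wrist")["mount"]);np.savez("w1.npz",p=p,d=d,V=V)
print("closing deg",np.degrees(np.arctan2(T[1,1],T[0,1])))
W=cloud("wrist",d,V);h=cv2.cvtColor(p,cv2.COLOR_RGB2HSV)
m=(abs(W[...,2]-.09)<.004)&(d>0)&(np.hypot(W[...,0]-.587,W[...,1]+.031)<.04)
v,u=np.mgrid[:480,:640];(cx,cy),r=cv2.minEnclosingCircle(cv2.findNonZero(cv2.morphologyEx(m.astype(np.uint8),cv2.MORPH_OPEN,np.ones((5,5)))))
print(m.sum(),"cap top mean",W[m].mean(0),W[m].min(0),W[m].max(0))
red=m&((h[...,0]<8)|(h[...,0]>172))&(h[...,1]>120)
a=W[red][:,:2];c=W[m].mean(0)[:2];q=np.linalg.svd(a-a.mean(0))[2][0];q*=np.sign(q@(a.mean(0)-c))
print(red.sum(),"red dir",np.degrees(np.arctan2(q[1],q[0])),np.degrees(np.arctan2(*(a.mean(0)-c)[::-1])))
```

```text
[ 0.58825541 -0.03543777  0.22653332] [ 1.99739361  2.42153965 -0.00353984] [-0.37331906  0.39409577  0.47688943  1.6929895  -0.19516003  1.10167457
  0.35218174]
closing deg 10.965332165065202
2697 cap top mean [ 0.59047638 -0.03011215  0.09074447] [ 0.56944851 -0.05165133  0.08602594] [ 0.61197135 -0.00982021  0.09333098]
245 red dir 35.02869533523481 29.188155858524883
```

View pics/w1.png

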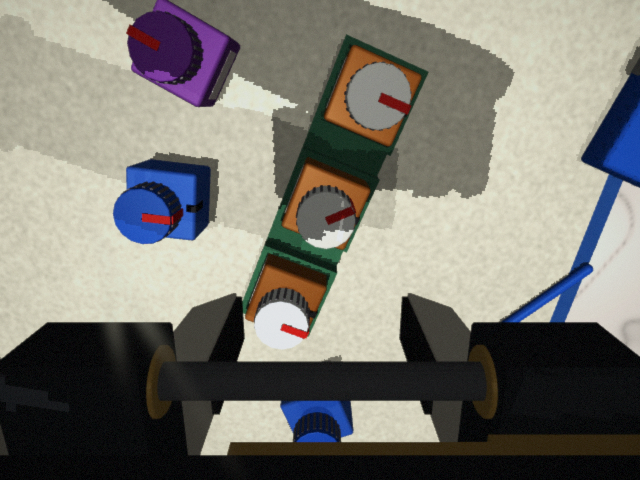

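The wrist view shows the loose middle jar at (327,215), directly under the tool and clear of its neighbours. Its cap centre measures about (0.590, -0.031), which agrees with the top camera. I'll go down in stages.

Request:
move_arm --pt "0 0 -0.05 0 0 0" --pt "0 0 -0.1 0 0 0" --pt "0 0 -0.15 0 0 0" --pt "0 0 -0.15 0 0 0" --pt "0 0 -0.15 0 0 0"

```text
clock: 2.15
position: [0.5868, -0.0281, 0.1146]
ee_rot: [-1.988, -2.431, 0.001]
force: [0.4, 0.6, 0.3]
width: 0.701
gripper_force: 0.0
```

```bash
cat > w.py <<'E'
from h import *
from cell import readout,get_image
from scipy.spatial.transform import Rotation as Ro
import sys
s=readout.observe();print(s["position"],s["ee_rot"])
p,d=get_image("wrist");cv2.imwrite(sys.argv[1],p[:,:,::-1])
T=np.eye(4);T[:3,:3]=Ro.from_rotvec(s["ee_rot"]).as_matrix();T[:3,3]=s["position"]
V=np.linalg.inv(T@calibration("wrist")["mount"])
print("closing deg",np.degrees(np.arctan2(T[1,1],T[0,1])))
W=cloud("wrist",d,V)
m=(abs(W[...,2]-.09)<.006)&(d>0)&(np.hypot(W[...,0]-.588,W[...,1]+.031)<.03)
a,b=W[m].min(0),W[m].max(0);print(m.sum(),"cap extents",a,b,"mid",(a+b)/2)
E
python3 w.py pics/w2.png
```

```text
[ 0.58677605 -0.02814443  0.11457173] [-1.98774072e+00 -2.43128427e+00  1.05586262e-03]
closing deg 11.463335572613744
6115 cap extents [ 0.56929994 -0.05220901  0.08400006] [ 0.61240011 -0.00942208  0.09311715] mid [ 0.59085002 -0.03081555  0.0885586 ]
```

Request:
move_arm --pt "0.004 -0.0035 -0.02 0 0 0" --pt "0.004 -0.0035 -0.05 0 0 0" --pt "0.004 -0.0035 -0.075 0 0 0" --pt "0.004 -0.0035 -0.075 0 0 0" --pt "0.004 -0.0035 -0.075 0 0 0"

```text
clock: 2.7
position: [0.5908, -0.0319, 0.0588]
ee_rot: [1.99, 2.43, 0.001]
force: [-0.2, -0.2, 0.5]
width: 0.695
gripper_force: 0.0
```

Request:
move_arm --pt "0 0 0 0 0 0" --pt "0 0 0 0 0 0" --pt "0 0 0 0 0 0" --pt "0 0 0 0 0 0" --pt "0 0 0 0 0 0" --claw -0.3 --squeeze 15

```text
clock: 3.2
position: [0.5905, -0.0317, 0.0586]
ee_rot: [1.99, 2.431, 0.001]
force: [-1.1, 0.7, 6.7]
width: 0.452
gripper_force: 15.0
```

Request:
move_arm --pt "0 0 0 0 0 -0.1" --pt "0 0 0 0 0 -0.2" --pt "0 0 0 0 0 -0.3" --pt "0 0 0 0 0 -0.4" --pt "0 0 0 0 0 -0.5"

```text
clock: 3.7
position: [0.5903, -0.0317, 0.0586]
ee_rot: [2.555, 1.828, 0.001]
force: [-1.9, 0.2, 7.2]
width: 0.455
gripper_force: 15.0
```

Request:
move_arm --pt "0 0 0 0 0 -0.09" --pt "0 0 0 0 0 -0.18" --pt "0 0 0 0 0 -0.27" --pt "0 0 0 0 0 -0.27" --pt "0 0 0 0 0 -0.27"

```text
clock: 4.2
position: [0.5902, -0.0316, 0.0586]
ee_rot: [-2.784, -1.455, -0.0]
force: [-2.4, 0.7, 8.1]
width: 0.452
gripper_force: 15.0
```

Run:
```python
from cell import readout,get_image
import cv2,numpy as np
s=readout.observe();print({k:np.round(v,3) for k,v in s.items()})
a=get_image("wrist")[0];cv2.imwrite("pics/w3.png",a[:,:,::-1])
b=get_image("scene")[0];cv2.imwrite("pics/s3.png",b[:,:,::-1])
t=get_image("top")[0];cv2.imwrite("pics/t3.png",t[:,:,::-1])
```

```text
{'clock': np.float64(4.2), 'joints': array([-0.451,  0.632,  0.614,  1.868, -0.496,  0.798, -0.18 ]), 'dq': array([ 0.005, -0.001, -0.006, -0.   ,  0.002,  0.   ,  0.005]), 'joint_efforts': array([ 4.6000e-02, -6.0813e+01,  1.1319e+01, -2.1465e+01, -2.3700e-01,
       -9.4900e-01, -9.5000e-02]), 'position': array([ 0.59 , -0.032,  0.059]), 'ee_rot': array([-2.784, -1.455, -0.   ]), 'force': array([-2.389,  0.717,  8.072]), 'ft_torque': array([0.033, 0.716, 0.013]), 'gripper_force': np.float64(15.001), 'width': np.float64(0.452)}
```

View pics/w3.png

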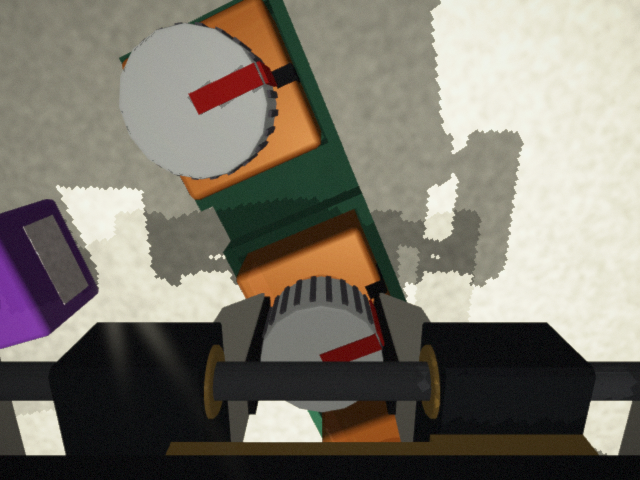

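Both lines now run parallel, at about 20° in the image: the tight jar's from (190,103) to (265,75), and the loose jar's from (322,358) to (380,340). The loose line ends at its black mark near (375,290). Next I'll lift straight up.

Request:
move_arm --pt "0 0 0.01 0 0 0" --pt "0 0 0.025 0 0 0" --pt "0 0 0.045 0 0 0" --pt "0 0 0.075 0 0 0" --pt "0 0 0.11 0 0 0" --squeeze 22

```text
clock: 4.85
position: [0.5898, -0.0318, 0.1419]
ee_rot: [-2.784, -1.455, 0.001]
force: [0.3, 0.2, -2.5]
width: 0.455
gripper_force: 22.0
```

Request:
move_arm --pt "0 0 0.04 0 0 0" --pt "0 0 0.08 0 0 0" --pt "0 0 0.08 0 0 0" --pt "0 0 0.08 0 0 0"

```text
clock: 5.25
position: [0.5904, -0.0317, 0.2015]
ee_rot: [2.784, 1.455, 0.003]
force: [0.2, -0.1, -1.8]
width: 0.449
gripper_force: 22.0
```

Request:
move_arm --pt "-0.008 0.026 0 0 0 0" --pt "-0.02 0.064 0 0 0 0" --pt "-0.036 0.114 0 0 0 0" --pt "-0.053 0.167 0 0 0 0" --pt "-0.07 0.22 0 0 0 0"

```text
clock: 5.75
position: [0.5361, 0.1344, 0.1994]
ee_rot: [-2.784, -1.455, 0.003]
force: [0.9, -0.3, -1.8]
width: 0.451
gripper_force: 22.0
```

Request:
move_arm --pt "-0.0165 0.053 0 0 0 0" --pt "-0.033 0.106 0 0 0 0" --pt "-0.049 0.155 0 0 0 0" --pt "-0.06 0.188 0 0 0 0" --pt "-0.0665 0.209 0 0 0 0"

```text
clock: 6.25
position: [0.4858, 0.2923, 0.1992]
ee_rot: [-2.782, -1.46, 0.004]
force: [0.3, 0.0, -2.7]
width: 0.453
gripper_force: 22.0
```

Request:
move_arm --pt "0 0 -0.02 0 0 0" --pt "0 0 -0.055 0 0 0" --pt "0 0 -0.09 0 0 0" --pt "0 0 -0.12 0 0 0" --pt "0 0 -0.135 0 0 0"

```text
clock: 6.75
position: [0.4868, 0.2883, 0.0969]
ee_rot: [2.784, 1.453, -0.006]
force: [-0.2, -0.3, -1.5]
width: 0.45
gripper_force: 22.0
```

Run:
```python
from cell import readout,get_image
import cv2,numpy as np
s=readout.observe();print(s["position"],s["ee_rot"],s["force"])
b=get_image("scene")[0];t=get_image("top")[0]
cv2.imwrite("pics/s4.png",np.vstack([cv2.resize(b[:,:,::-1],(400,300)),cv2.resize(t[:,:,::-1],(400,300))]))
```

```text
[0.48679381 0.28830323 0.09692164] [ 2.78392888  1.45305286 -0.00573801] [-0.21384911 -0.32689935 -1.5039608 ]
```

View pics/s4.png

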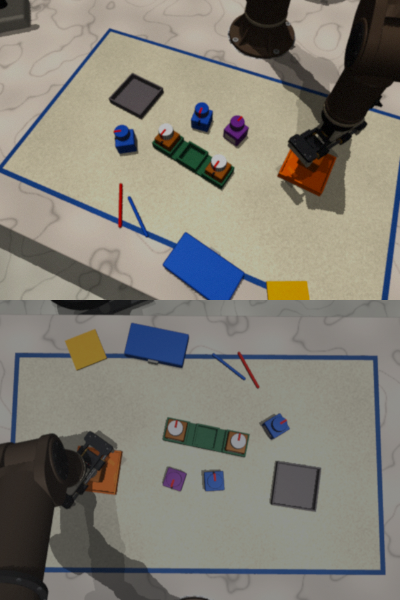

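The jar hangs over the orange tray, and both tight jars are still in the rack. I'll go down gently.

Request:
move_arm --pt "0 0 -0.018 0 0 0" --pt "0 0 -0.035 0 0 0" --pt "0 0 -0.044 0 0 0" --pt "0 0 -0.046 0 0 0" --pt "0 0 -0.046 0 0 0"

```text
clock: 7.35
position: [0.4878, 0.2899, 0.0646]
ee_rot: [2.784, 1.455, -0.0]
force: [0.3, -0.2, -1.6]
width: 0.452
gripper_force: 22.0
```

Request:
move_arm --pt "0 0 -0.001 0 0 0" --pt "0 0 -0.002 0 0 0" --pt "0 0 -0.003 0 0 0" --pt "0 0 -0.003 0 0 0"

```text
clock: 7.75
position: [0.4878, 0.2901, 0.0626]
ee_rot: [-2.784, -1.456, -0.0]
force: [0.1, -0.4, -2.6]
width: 0.455
gripper_force: 22.0
```

Request:
move_arm --pt "0 0 -0.001 0 0 0" --pt "0 0 -0.002 0 0 0" --pt "0 0 -0.003 0 0 0" --pt "0 0 -0.004 0 0 0" --pt "0 0 -0.004 0 0 0"

```text
clock: 8.25
position: [0.4877, 0.2899, 0.0594]
ee_rot: [2.784, 1.455, -0.0]
force: [-0.3, -0.2, -1.9]
width: 0.45
gripper_force: 22.0
```

Request:
move_arm --pt "0 0 -0.001 0 0 0" --pt "0 0 -0.002 0 0 0" --pt "0 0 -0.002 0 0 0" --pt "0 0 -0.002 0 0 0"

```text
clock: 8.65
position: [0.4879, 0.2901, 0.0586]
ee_rot: [-2.784, -1.455, -0.001]
force: [-2.5, -1.5, 7.2]
width: 0.454
gripper_force: 22.0
```

Contact: about 9 N on the tray floor. I'll open part way, then go up.

Request:
move_arm --pt "0 0 0 0 0 0" --pt "0 0 0 0 0 0" --pt "0 0 0 0 0 0" --pt "0 0 0 0 0 0" --claw 0.5

```text
clock: 9.05
position: [0.4878, 0.29, 0.058]
ee_rot: [2.784, 1.455, 0.0]
force: [0.5, -1.0, -0.3]
width: 0.729
gripper_force: 0.0
```

Request:
move_arm --pt "0 0 0.03 0 0 0" --pt "0 0 0.08 0 0 0" --pt "0 0 0.14 0 0 0" --pt "0 0 0.2 0 0 0" --pt "0 0 0.2 0 0 0"

```text
clock: 9.55
position: [0.491, 0.291, 0.2137]
ee_rot: [-2.783, -1.454, -0.014]
force: [1.2, 0.2, -0.3]
width: 0.747
gripper_force: 0.0
```

```bash
python3 w.py pics/w5.png
```

```text
[0.49097809 0.2909773  0.21371231] [-2.78319834 -1.45397018 -0.01428095]
closing deg -34.834711609085936Traceback (most recent call last):
  File "w.py", line 12, in <module>
    a,b=W[m].min(0),W[m].max(0);print(m.sum(),"cap extents",a,b,"mid",(a+b)/2)
        ~~~~~~~~^^^
    return umr_minimum(a, axis, None, out, keepdims, initial, where)
ValueError: zero-size array to reduction operation minimum which has no identity
```

View pics/w5.png

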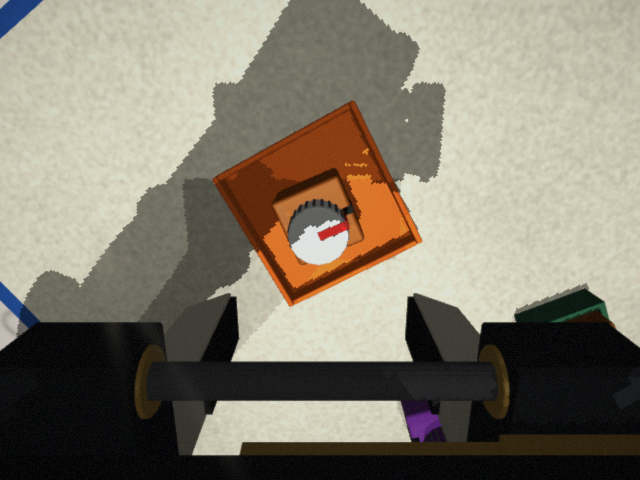

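The jar stands upright and centred in the orange tray, with its red line (ending near (348,226)) pointing at the black mark (348,211). The gripper is clear.

```bash
python3 -c "
from cell import ticket
print(ticket.sign_off())"
```

```text
the job is handed in; nothing more can be done
None
```

I twisted the loose cap back to its mark in the rack, set that jar upright near the centre of the orange tray, left both tight jars alone, and handed the job in at about 9.6 s; the hand-in returned no verdict.

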